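Open the parts washer by its side lever and hold the lid up

TASK

I have both hands full of greasy drum lugs: please open the red parts washer for me. Push the turn catch at the front aside with a fingertip so that it is fully clear of the lid, then press the yellow pad of the side lever right down to its stop and keep it pressed, so that the lid stays up; finish while still holding the lever down. Work the lid only through the lever (do not touch the lid, do not lift the lever), and leave the other things on the bench standing where they are.

Things in the scene. Friction and masses are not known exactly. Their poses are not given: they have to be found in the camera images.
- washer: the bench parts washer: a red steel tank fixed to the bench, 240 (x) by 320 (y) by 150 mm high, with a red lid on top (lid closed: top face 164 mm above the bench, front edge at x = -124, side edges at y = +-164). Origin on the bench under the tank's centre; x points from its front (robot side, where the catch is) to the rear, where the lid is hinged; y points to the side with the lever; z up. It stands at varying places and yaws
- lid: the washer's heavy red steel lid (1.6 to 2.5 kg), 244 by 328 by 15 mm, hinged along the tank's rear top edge (124 mm behind this point, 150 mm above the bench). Origin at the centre of its underside, 150 mm above the bench when closed; axes as the washer's while closed. It tips up about its rear hinge, its front edge rising and moving to the rear: level when closed, about 0.8 rad (45 degrees) open when the lever is right down. It falls shut by itself when the lever is let go
- lever (a joint): angle of the side lever, rad: 0 at rest (long end up, sloping 0.30 above level), grows as the long end is pressed, hard stop at 0.58 (long end 0.28 below level). It comes up again with the weight of the lid. Values under 0 mean the long end has been lifted off its rest. Pressing takes about 5 to 15 N at the pad. The bar is 6 mm wide and 18 mm high; its short end (60 mm) carries a roller under a lug of the lid
- press_pad (a point): centre of the top face of the yellow and black palm pad on the lever's long end, moving with the lever: pad 62 mm long by 92 mm wide by 14 mm thick; at rest about 243 mm above the bench, right down about 89 mm. Its frame turns with the lever: x along the bar towards the fulcrum, z out of the pad's top face (up at rest, tilted 0.30 rad)
- fulcrum (a point): pivot of the lever on the washer's side, 142 mm above the bench; the press pad swings about it in an upright plane (about the washer's y axis), 271 mm away
- catch (a joint): angle of the turn catch about its upright pivot, rad: 0 when its steel tongue points straight over the lid (washer's +x), positive turned anticlockwise seen from above (towards the lever side). It turns stiffly (about 1 N at the pin) and stays where it is left, stops at -1.7 and +1.7; either way will do. At less than about 1.28 from 0 the tongue still lies over the lid's front edge and blocks the lid. It starts within 0.3 of 0
- catch_pin (a point): centre of the upright black thumb pin on the catch's tongue, moving with it: 12 mm thick, 30 mm tall, from 172 to 202 mm above the bench (this point is 187 mm up), 64 mm from the pivot; nothing but the flat tongue (18 mm wide, 5 mm thick, ending 11 mm beyond the pin) and the lid below it is near
- catch_pivot (a point): point on the catch's pivot axis at the height of the pin's centre, 187 mm above the bench, 30 mm in front of the lid's front edge; its bolt head (22 mm wide) ends 178 mm above the bench
- spray_can: bystander: white and red aerosol can with red cap, 65 mm wide, 195 mm tall, standing beside the lever or before the washer (it and the tape measure swap places); origin at the centre of its foot
- paper_cup: bystander: white paper cup, 72 mm wide, 80 mm tall, standing near the lever's pad; origin at the centre of its foot
- screwdriver: bystander: screwdriver, 200 mm long, lying in front of the washer; x along its length
- tape_measure: bystander: black and red tape measure, 70 by 36 by 64 mm, beside the lever or before the washer; origin at the centre of its underside
- drum_lug: bystander: chromed drum lug, 64 by 20 by 26 mm, lying on the bench under the lever, which clears it when right down; origin at the centre of its underside
- wipes_tub: bystander: tub of wipes with black lid, 100 mm wide, 190 mm tall, at the right of the bench; origin at the centre of its foot
- tom_shell: bystander: gold drum shell, a ring 254 mm across and 165 mm tall, at the left of the bench; origin at the centre of its foot

How it is judged:
By the outcome, as a careful person would: the job done as asked, in the order asked, and still so for the second after the job is handed in, while the arm keeps its last pose, push and grip.
It also fails if it takes over 48 s, if anything falls off the work surface, if the arm or the gripper's body presses on something with over 40 N, if the wrist force passes 120 N, or if a joint passes its speed limit or range.

ROBOT

A 6-joint arm with a two-finger parallel gripper is mounted at the origin on the work surface. World frame = base frame: x ahead of the robot, y to its left, z up, the work surface at z = 0. Lengths are in m, angles in degrees, forces in N, time in s.
With the tool pointing down it reaches from about 0.35 to 0.95 m from the base axis. Payload 17.4 kg.
Tool frame: the origin (TCP) lies on the centre line of the jaws, within the pads' length; the fingertips stand 14 mm ahead of it and the grasp point (between the pads) lies 5 mm behind it; x points along the fingers, y is the direction in which the jaws open and shut, and the axes are right-handed (so a half turn about x gives the same grasp; the last joint's range is limited). The gripper opens to 93 mm and grips with 3 to 60 N. Pads are 15 mm wide; open, the fingers measure 128 mm over their backs; the gripper's body (75 mm by 188 mm) begins 65 mm behind the grasp point.
Start: joints at [62.578, 6.646, 82.598, -0, 90.757, -2.166], TCP at [0.288, 0.61, 0.233] pointing down, gripper open.
Joint ranges: [-162.19, 162.19], [-47.58, 125.68], [4.15, 143.07], [-65.23, 245.23], [0.69, 171.88], [-170.13, 170.13]. Speed limits (degrees/s): [108.29, 108.29, 127.2, 180, 180, 180].

INTERFACE

Orientations are given as [roll, pitch, yaw] about the fixed x, y, z axes, in that order (R = Rz(yaw) Ry(pitch) Rx(roll)).
In Python, from plant import env gives the robot as it stands.
- The arm moves only by the tool step_arm, never from a script. Its argument "deltas" is a list of rows, each a list of 7 numbers: the shift along the tool's x, y, z in cm, then the turn, a rotation vector about the tool's x, y, z in degrees, then the opening, from -1 (shut) to 1 (fully open). In form: [[dx, dy, dz, rx, ry, rz, gripper], ...]. A call has 1 to 5 rows; each row shifts and turns the commanded pose from where the row before left it, along the tool's axes as they then stand; what a row does not reach is not made up. A row lasts 1/12 s, in which the tool goes at most 41.7 mm and 7.16 degrees, less where a joint would pass 70% of its speed; a pose out of reach is approached as far as the arm can. A call with a gripper value outside its range is refused whole. The fingers move at their own pace and stop on an object; the grip force is fixed at half the most. Time passes only in rows, so rows that do not move let the fingers close. It gives the time, the measured TCP pose, the force and the opening at its end, in the units of the state.
- env.get_state(): the state, without advancing time (a new reading comes with each control period).
- env.get_image(name): name is "scene" or "top" or "wrist"; returns the picture (480x640x3 uint8, red, green, blue); there is no depth.
- env.camera_params(name): a dict with "K" (3x3 intrinsics, pixels), "R" (3x3) and "t" (3): a world point X has camera coordinates R X + t; the wrist camera has in their place "T_tool_cam" (4x4, takes a point from camera to tool coordinates, whose origin is the TCP and whose axes are the tool frame's). Camera axes: x right, y down, z forward; pixel columns grow to the right and rows downward; lengths in m; the calibration is good to about 2 mm. A picture is of the moment at which its call begins: read the wrist's pose just before it. camera_params takes no time and is no camera call.
- env.close_job(): hands the job in, once; it reports no verdict.
The state is a dict: "time": time; "joint_pos": joint angles; "dq": joint speeds; "tau": joint torques, N m; "tcp_pos": TCP position; "ee_rot": TCP orientation; "contact_force": force on the tool from outside, world axes, zero at the start; "torque": the same for the moment, N m; "finger_gap": finger opening in m.
Only numpy, scipy, OpenCV 4.12 (cv2) and the standard library are available. Lean on these libraries where they do the work, as an engineer would, in place of code of your own. Each camera call takes 0.05 s, during which the arm holds its last target.

## Working session

There is one attempt and no reset: what is moved stays moved. The work goes in short steps, Python scripts to look and compute and a tool call to move; the robot and the scene stay as the last step left them, time stands still between calls to the robot, and variables do not carry over. Pictures are saved under pics/ and viewed, and the job is handed in when it is done.

Besides the shell and the picture viewer there is one more tool, called after "Emit:" as name([rows], argument=value, ...), one row to a line, values as JSON. step_arm: Moves the arm, as the interface text tells. Its arguments: {"type":"object","properties":{"deltas":{"type":"array"}},"required":["deltas"]}

```bash
ls; mkdir -p pics; python3 - <<'E'
from plant import env
import cv2,numpy as np
np.set_printoptions(precision=4,suppress=True)
print(env.get_state())
for n in ["scene","top","wrist"]:
    im=env.get_image(n); cv2.imwrite(f"pics/{n}0.png",im[:,:,::-1])
    print(n,env.camera_params(n))
E
```

```text
pics
{'time': 0.0, 'joint_pos': array([62.5799,  6.673 , 82.6349,  0.0023, 90.757 , -2.1652]), 'dq': array([-0.0664, -0.079 ,  0.0719, -0.0433,  0.0334,  0.0009]), 'tau': array([  0.0007, -72.1263, -62.2609,   0.078 ,   0.0236,  -0.0001]), 'tcp_pos': array([0.2879, 0.6103, 0.2319]), 'ee_rot': array([ -94.229 ,   89.9351, -119.4839]), 'contact_force': array([ 0.4913, -0.3924, -0.6697]), 'torque': array([-0.0035, -0.0609, -0.0058]), 'finger_gap': 0.09303942274893265}
scene {'K': array([[455.243 ,   0.    , 313.8514],
       [  0.    , 455.243 , 242.6368],
       [  0.    ,   0.    ,   1.    ]]), 'R': array([[ 0.6744, -0.7382,  0.0128],
       [-0.619 , -0.5747, -0.5353],
       [ 0.4025,  0.3531, -0.8446]]), 't': array([-0.3962,  0.44  ,  1.1441])}
top {'K': array([[500.0763,   0.    , 325.0271],
       [  0.    , 500.0763, 234.4854],
       [  0.    ,   0.    ,   1.    ]]), 'R': array([[ 0.0258, -0.9996,  0.0125],
       [-0.9878, -0.0274, -0.1536],
       [ 0.1538, -0.0084, -0.9881]]), 't': array([-0.0226,  0.5765,  1.4085])}
wrist {'K': array([[351.9958,   0.    , 321.9959],
       [  0.    , 351.9958, 241.0444],
       [  0.    ,   0.    ,   1.    ]]), 'T_tool_cam': array([[ 0.0002, -0.2909,  0.9568, -0.1523],
       [ 1.    , -0.0002, -0.0003, -0.0001],
       [ 0.0003,  0.9568,  0.2909, -0.0806],
       [ 0.    ,  0.    ,  0.    ,  1.    ]])}
```

View pics/scene0.png

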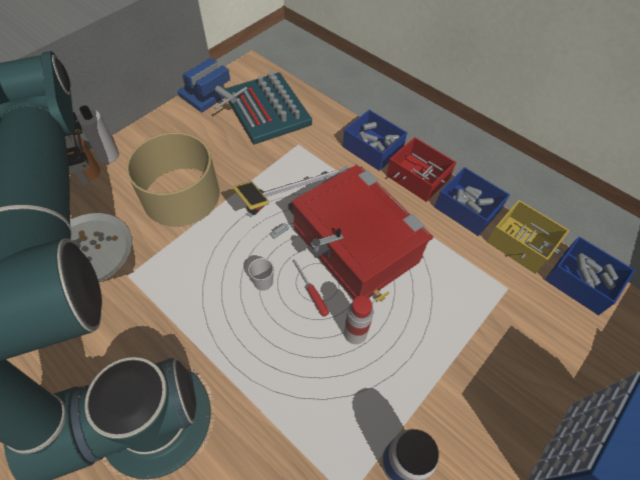

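View pics/top0.png

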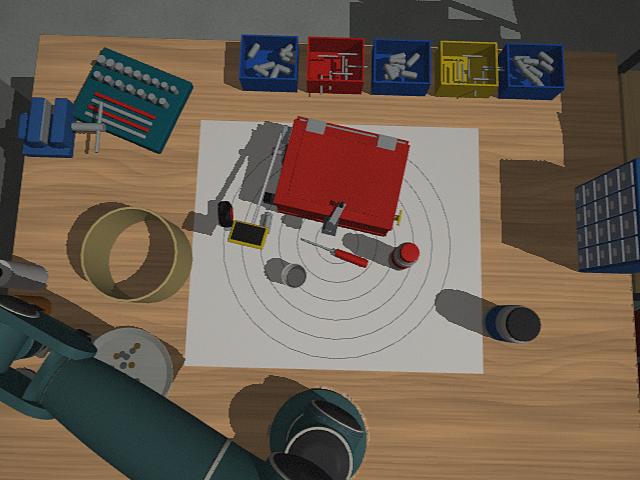

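View pics/wrist0.png

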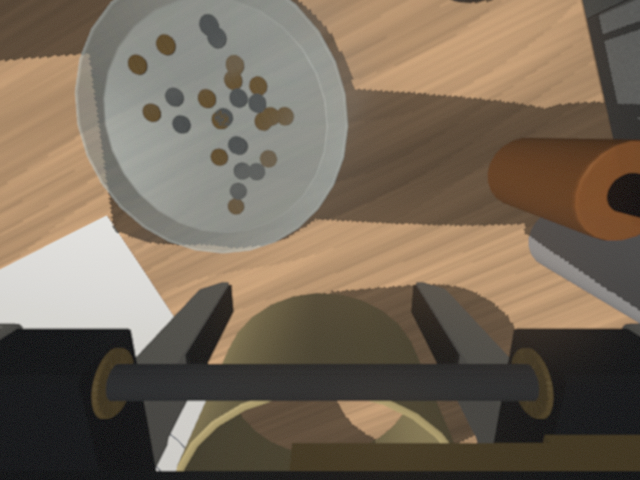

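```bash
python3 - <<'E'
import cv2
a=cv2.imread("pics/top0.png")[100:290,210:430]
cv2.imwrite("pics/topz.png",cv2.resize(a,None,fx=3,fy=3,interpolation=cv2.INTER_CUBIC))
a=cv2.imread("pics/scene0.png")[155:345,220:440]
cv2.imwrite("pics/scz.png",cv2.resize(a,None,fx=3,fy=3,interpolation=cv2.INTER_CUBIC))
E
```

```text
(no output)
```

View pics/topz.png

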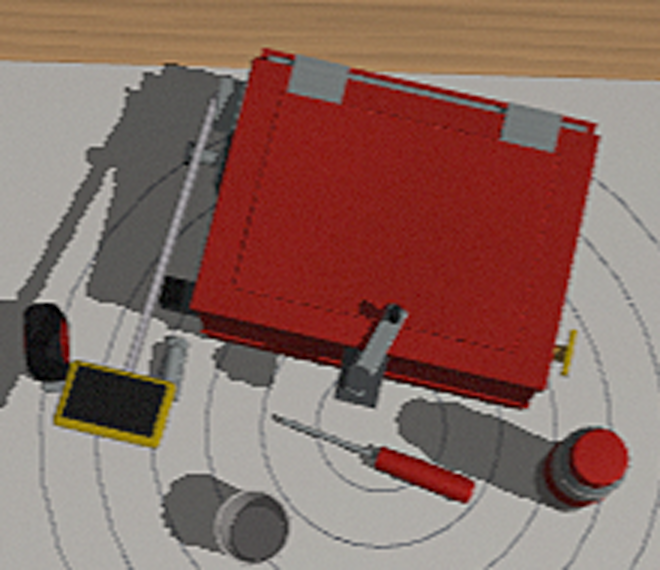

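View pics/scz.png

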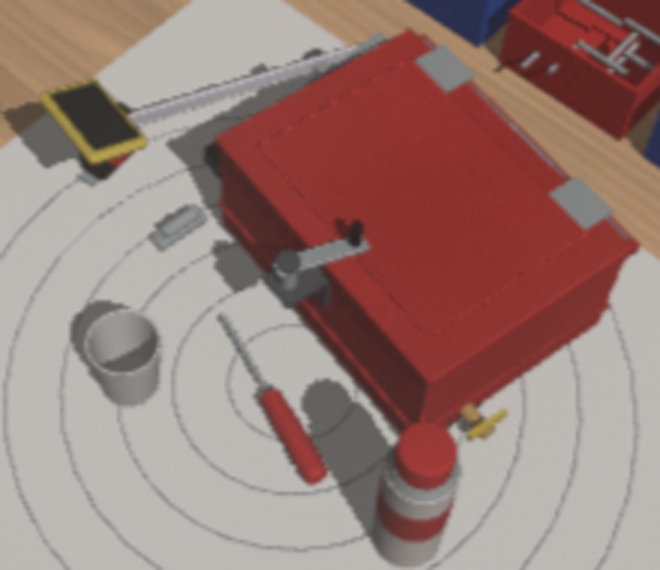

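```bash
cat > h.py <<'E'
import numpy as np, cv2
from plant import env
from scipy.optimize import least_squares
np.set_printoptions(precision=4,suppress=True)
P={n:env.camera_params(n) for n in ("scene","top")}
def proj(n,X):
    p=P[n]; c=np.atleast_2d(X)@p["R"].T+p["t"]; q=c@p["K"].T; return q[:,:2]/q[:,2:]
def atz(n,uv,z):
    p=P[n]; d=p["R"].T@np.linalg.inv(p["K"])@np.r_[uv,1]; o=-p["R"].T@p["t"]; return o+d*(z-o[2])/d[2]
zt=lambda x,y:np.array([210+(x-1)/3,100+(y-1)/3])
zs=lambda x,y:np.array([220+(x-1)/3,155+(y-1)/3])
def tri(a,b):
    return least_squares(lambda X:np.r_[proj("top",X)[0]-a,proj("scene",X)[0]-b],[.6,0,.2])
E
python3 - <<'E'
from h import *
tp=[("FL",-.124,.164,192,308),("FR",-.124,-.164,547,390),("RR",.12,-.164,597,130)]
sp=[("FL",-.124,.164,217,143),("FR",-.124,-.164,430,375),("RR",.12,-.164,637,243)]
def W(p,x,y,z):
    c,s=np.cos(p[2]),np.sin(p[2]); return [p[0]+c*x-s*y,p[1]+s*x+c*y,z]
def f(p):
    r=[]
    for n,L,zz in(("top",tp,zt),("scene",sp,zs)):
        for _,x,y,u,v in L: r+=list(proj(n,W(p,x,y,.164))[0]-zz(u,v))
    return np.array(r)
s=least_squares(f,[.6,0,-.2],loss='soft_l1'); print(s.x,np.degrees(s.x[2])); print(f(s.x).reshape(-1,2))
p=s.x
R=np.array([[np.cos(p[2]),-np.sin(p[2])],[np.sin(p[2]),np.cos(p[2])]])
loc=lambda X:R.T@(np.array(X)[:2]-p[:2])
pt=np.mean([zt(*q) for q in[(72,360),(175,382),(158,447),(55,424)]],0)
ps=np.mean([zs(*q) for q in[(42,90),(92,83),(145,145),(95,163)]],0)
t=tri(pt,ps);print("pad",t.x,t.fun,loc(t.x)); print(atz("top",pt,.243),atz("scene",ps,.243))
print("pad local",loc(atz("top",pt,.243)))
print("pintop",tri(zt(395,311),zs(355,224)).x,tri(zt(395,311),zs(355,224)).fun)
a=atz("top",zt(395,311),.202);b=atz("scene",zs(355,224),.202);print(a,b,loc(a),loc(b))
print("pivot",W(p,-.154,0,.187),proj("top",W(p,-.154,0,.178)),"pred",zt(359,383))
for nm,u,v in(("can",601,457),):print(nm,atz("top",zt(u,v),.195),atz("scene",zs(425,447),.195))
print("cup",atz("top",zt(260,530),.08),atz("scene",zs(122,342),.08))
print("tub",atz("top",(523,324),.19)); print("shell",atz("top",(137,254),.08))
print("tape",atz("top",zt(45,342),.05))
E
```

```text
[ 0.7305 -0.0468 -0.1942] -11.129636686835346
[[-1.5261  0.4986]
 [-0.4014 -0.3115]
 [ 0.5074  0.8934]
 [-0.3874 -2.5819]
 [ 1.6079  1.9897]
 [ 0.6847 -0.5064]]
pad [0.5411 0.1891 0.2359] [-0.4635  0.6754  0.8539 -0.2058] [-0.2314  0.1949]
[0.5417 0.187  0.243 ] [0.5356 0.1856 0.243 ]
pad local [-0.2303  0.1929]
pintop [ 0.6334 -0.0448  0.2049] [-0.5759  0.7306  0.92   -0.2323]
[ 0.636  -0.0464  0.202 ] [ 0.6327 -0.0424  0.202 ] [-0.0928 -0.0178] [-0.0968 -0.0145]
pivot [np.float64(0.5793789964132413), np.float64(-0.017044969629220297), 0.187] [[329.3952 225.9284]] pred [329.3333 227.3333]
can [ 0.5137 -0.2274  0.195 ] [ 0.5102 -0.2235  0.195 ]
cup [0.4508 0.0702 0.08  ] [0.449  0.0796 0.08  ]
tub [ 0.3371 -0.5173  0.19  ]
shell [0.5015 0.5187 0.08  ]
tape [0.6292 0.286  0.05  ]
```

```bash
cat >> h.py <<'E'
from scipy.spatial.transform import Rotation as Ro
def pose():
    s=env.get_state(); R=Ro.from_euler('xyz',s["ee_rot"],degrees=True).as_matrix(); return s,s["tcp_pos"],R
def go(X,th=None):
    s,p,R=pose(); cur=np.degrees(np.arctan2(R[1,1],R[0,1]))
    print("t",s["time"],"p",p,"th",cur,"F",s["contact_force"],"xaxis",R[:,0]); print("cm",100*R.T@(np.array(X)-p),"rx",None if th is None else cur-th)
E
python3 - <<'E'
from h import *
go([.651,-.0144,.33],154.4)
E
```

```text
t 0.15 p [0.288  0.6103 0.2321] th 64.74294277609754 F [-0.4505 -0.3443  0.0924] xaxis [-0.0004 -0.0008 -1.    ]
cm [ -9.7569 -41.021   59.4889] rx -89.65705722390247
```

Emit:
step_arm([
  [-3.2, 0, 0, 0, 0, 0, -1],
  [-3.3, 0, 0, 0, 0, 0, -1],
  [-3.3, -1, 1.5, 0, 0, 0, -1],
  [0, -2, 2.9, 0, 0, 0, -1],
  [0, -2, 2.9, 0, 0, 0, -1],
])

```text
time: 0.57
tcp_pos: [0.3329, 0.5339, 0.3325]
ee_rot: [81.0, 89.8, 55.8]
contact_force: [1.1, -0.1, -1.2]
finger_gap: 0.0646
```

Emit:
step_arm([
  [0, -2, 2.9, 0, 0, 0, -1],
  [0, -2, 2.9, 0, 0, 0, -1],
  [0, -2, 2.9, 0, 0, 0, -1],
  [0, -2, 2.9, 0, 0, 0, -1],
  [0, -2, 2.9, 0, 0, 0, -1],
])

```text
time: 0.98
tcp_pos: [0.4216, 0.3802, 0.3305]
ee_rot: [-108.2, 90.0, -133.5]
contact_force: [0.0, 0.9, -0.1]
finger_gap: 0.0308
```

Emit:
step_arm([
  [0, -2, 2.9, 0, 0, 0, -1],
  [0, -2, 2.9, 0, 0, 0, -1],
  [0, -2, 2.9, 0, 0, 0, -1],
  [0, -2, 2.9, 0, 0, 0, -1],
  [0, -2, 2.9, 0, 0, 0, -1],
])

```text
time: 1.4
tcp_pos: [0.5101, 0.2278, 0.3306]
ee_rot: [51.4, 90.0, 26.1]
contact_force: [-0.3, -0.0, -0.3]
finger_gap: 0.0013
```

Emit:
step_arm([
  [0, -2, 2.9, 0, 0, 0, -1],
  [0, -2, 2.9, 0, 0, 0, -1],
  [0, -2, 2.9, 0, 0, 0, -1],
  [0, -2, 2.9, 0, 0, 0, -1],
  [0, -2, 2.9, 0, 0, 0, -1],
])

```text
time: 1.82
tcp_pos: [0.5986, 0.0754, 0.3305]
ee_rot: [-167.6, 90.0, 167.2]
contact_force: [1.1, 0.6, 0.0]
finger_gap: 0.0005
```

Emit:
step_arm([
  [0, 0, 0, 7, 0, 0, -1],
  [0, 0, 0, 7, 0, 0, -1],
  [0, 0, 0, 7, 0, 0, -1],
  [0, 0, 0, 7, 0, 0, -1],
  [0, 0, 0, 7, 0, 0, -1],
])

```text
time: 2.23
tcp_pos: [0.5981, 0.077, 0.3303]
ee_rot: [-119.0, 90.0, -179.6]
contact_force: [-0.5, 0.6, 0.2]
finger_gap: 0.0002
```

Emit:
step_arm([
  [0, 0, 0, 7, 0, 0, -1],
  [0, 0, 0, 7, 0, 0, -1],
  [0, 0, 0, 7, 0, 0, -1],
  [0, 0, 0, 7, 0, 0, -1],
  [0, 0, 0, 7, 0, 0, -1],
])

```text
time: 2.65
tcp_pos: [0.5981, 0.0772, 0.3304]
ee_rot: [-77.7, 90.0, -173.3]
contact_force: [0.5, 0.4, 0.1]
finger_gap: 0.0005
```

Emit:
step_arm([
  [0, 0, 0, 7, 0, 0, -1],
  [0, 0, 0, 7, 0, 0, -1],
  [0, 0, 0, 6, 0, 0, -1],
  [0, 0, 0, 0, 0, 0, -1],
])

```text
time: 2.98
tcp_pos: [0.5981, 0.0772, 0.3304]
ee_rot: [-55.6, 90.0, -171.2]
contact_force: [-0.8, 1.1, 0.5]
finger_gap: 0.0005
```

```bash
python3 - <<'E'
from h import *
go([.651,-.0144,.33],-25.6)
print(env.get_state())
for n in ["wrist","top"]:
    cv2.imwrite(f"pics/{n}1.png",env.get_image(n)[:,:,::-1])
E
```

```text
t 2.9833 p [0.5981 0.0772 0.3304] th -25.556832013542838 F [-0.798   1.1173  0.5476] xaxis [-0.0003 -0.0001 -1.    ]
cm [0.0421 8.7265 5.9797] rx 0.043167986457163465
{'time': 2.9833, 'joint_pos': array([ 4.9316, -2.8226, 83.3269, -0.0014, 99.5155, 30.4882]), 'dq': array([ -0.0783,   0.0105,  -0.051 ,  -0.097 ,  -0.0647, -12.0867]), 'tau': array([ -0.0079, -58.6028, -62.7708,   0.0725,  -0.0282,   3.2378]), 'tcp_pos': array([0.5981, 0.0772, 0.3304]), 'ee_rot': array([ -55.6039,   89.9801, -171.1607]), 'contact_force': array([-0.798 ,  1.1173,  0.5476]), 'torque': array([-0.0009,  0.0982,  0.0051]), 'finger_gap': 0.0004956860403964578}
```

View pics/wrist1.png

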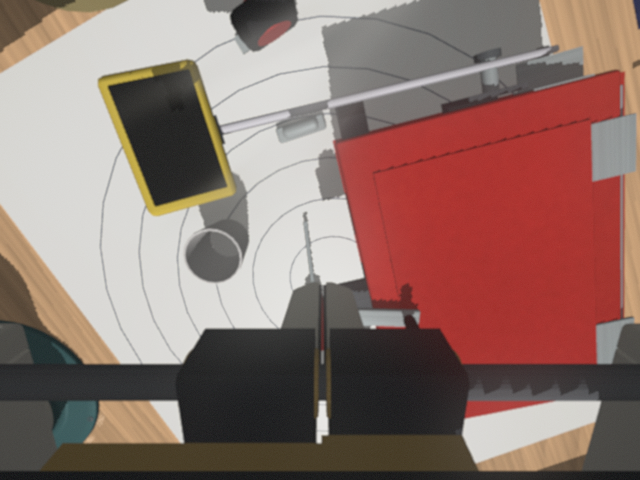

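View pics/top1.png

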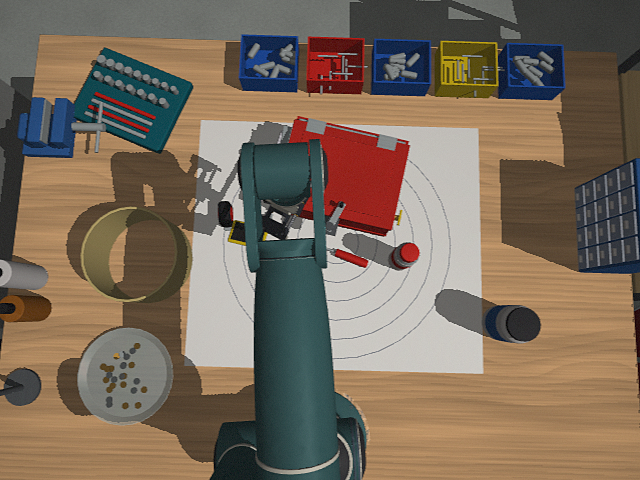

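```bash
cat >> h.py <<'E'
def wray(uv,z):
    c=env.camera_params("wrist");_,p,R=pose();T=c["T_tool_cam"]
    d=R@T[:3,:3]@np.linalg.inv(c["K"])@np.r_[uv,1];o=p+R@T[:3,3]
    return o+d*(z-o[2])/d[2]
E
python3 - <<'E'
from h import *
print("pintop",wray((410,320),.202))
q=[(100,80),(192,62),(234,190),(155,213)]
print("pad",np.mean([wray(a,.243) for a in q],0),[wray(a,.243) for a in q])
print("FL",wray((336,142),.164))
E
```

```text
pintop [ 0.6369 -0.0273  0.202 ]
pad [0.542 0.189 0.243] [array([0.521 , 0.2384, 0.243 ]), array([0.5784, 0.2228, 0.243 ]), array([0.5632, 0.1427, 0.243 ]), array([0.5055, 0.152 , 0.243 ])]
FL [0.6411 0.1391 0.164 ]
```

```bash
python3 - <<'E'
from h import *
a=cv2.imread("pics/wrist1.png")[260:350,340:460]
cv2.imwrite("pics/wz.png",cv2.resize(a,None,fx=6,fy=6,interpolation=cv2.INTER_CUBIC))
a=cv2.imread("pics/top0.png")[190:245,310:360]
cv2.imwrite("pics/tz2.png",cv2.resize(a,None,fx=10,fy=10,interpolation=cv2.INTER_CUBIC))
E
```

```text
(no output)
```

View pics/wz.png

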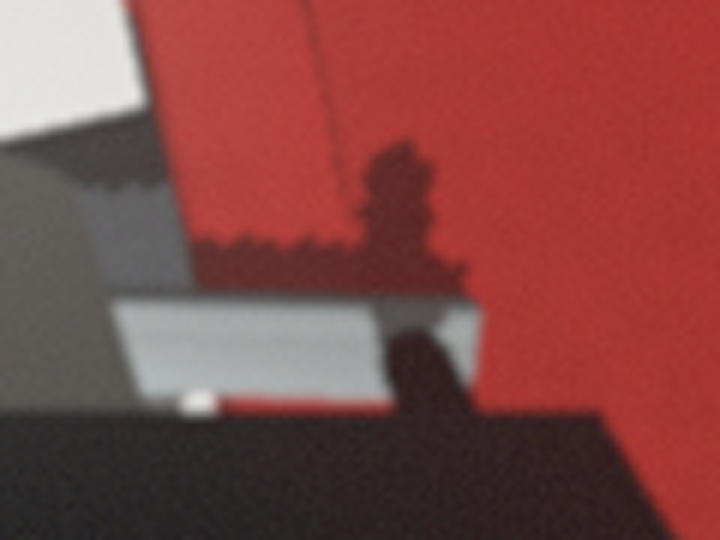

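View pics/tz2.png

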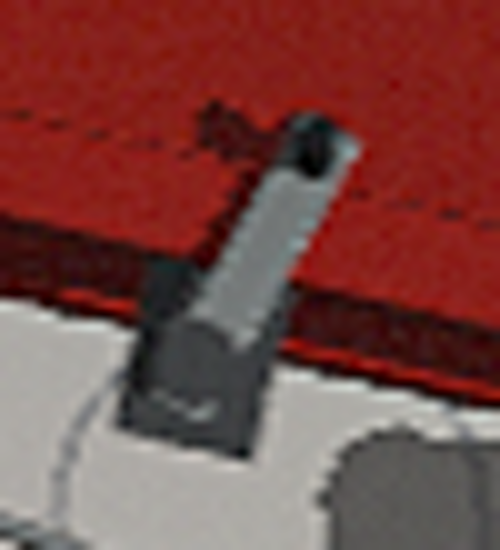

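Emit:
step_arm([
  [0, 2.2, 1.5, 0, 0, 0, -1],
  [0, 2.2, 1.5, 0, 0, 0, -1],
  [0, 2.2, 1.5, 0, 0, 0, -1],
  [0, 2.1, 1.5, 0, 0, 0, -1],
  [2, 0, 0, 0, 0, 0, -1],
])

```text
time: 3.5
tcp_pos: [0.6532, -0.0176, 0.3132]
ee_rot: [99.3, 89.8, -15.9]
contact_force: [-0.5, -0.7, -0.5]
finger_gap: 0.0003
```

Emit:
step_arm([
  [3, 0, 0, 0, 0, 0, -1],
  [3, 0, 0, 0, 0, 0, -1],
  [3, 0, 0, 0, 0, 0, -1],
  [2.4, 0, 0, 0, 0, 0, -1],
  [0, 0, 0, 0, 0, 0, -1],
])

```text
time: 3.92
tcp_pos: [0.6495, -0.0141, 0.191]
ee_rot: [-68.4, 89.6, 176.6]
contact_force: [-0.1, 0.2, -1.2]
finger_gap: 0.0007
```

```bash
python3 - <<'E'
from h import *
go([.651,-.0144,.196],-25.6)
for n in ["wrist","scene"]:
    cv2.imwrite(f"pics/{n}2.png",env.get_image(n)[:,:,::-1])
a=cv2.imread("pics/scene2.png")[155:345,220:440]
cv2.imwrite("pics/scz2.png",cv2.resize(a,None,fx=3,fy=3,interpolation=cv2.INTER_CUBIC))
E
```

```text
t 3.9167 p [ 0.6495 -0.0141  0.191 ] th -25.05855546441818 F [-0.0946  0.2218 -1.2496] xaxis [-0.0072  0.0004 -1.    ]
cm [-0.5035  0.148  -0.0376] rx 0.5414445355818209
```

View pics/scz2.png

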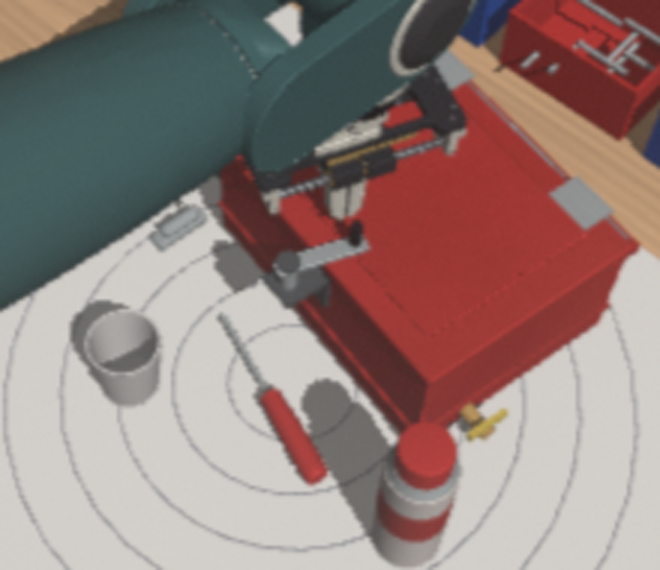

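View pics/wrist2.png

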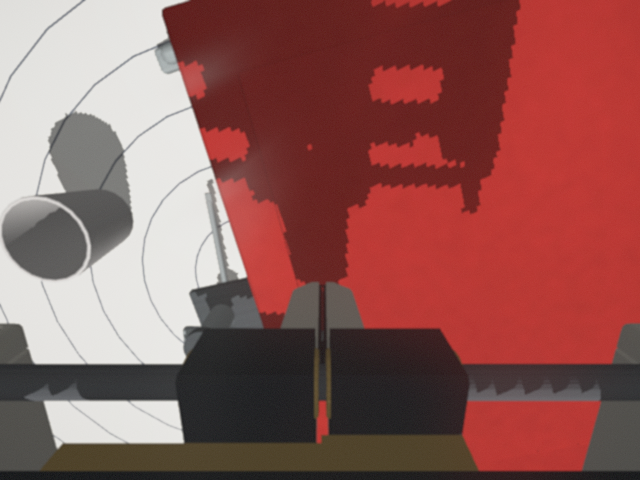

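Emit:
step_arm([
  [-0.3, 0.1, 0.7, 0, 0, 0, -1],
  [0, 0, 0.7, 0, 0, 0, -1],
  [0, 0, 0.6, 0, 0, 0, -1],
  [0, 0, 0, 0, 0, 0, -1],
])

```text
time: 4.35
tcp_pos: [0.6435, -0.0339, 0.2011]
ee_rot: [104.4, 89.9, -10.9]
contact_force: [-0.6, -0.1, -0.3]
finger_gap: 0.0004
```

```bash
python3 - <<'E'
from h import *
go([.642,-.0329,.196],-25.6)
E
```

```text
t 4.35 p [ 0.6435 -0.0339  0.2011] th -25.28795918382638 F [-0.5831 -0.0622 -0.3271] xaxis [ 0.0018 -0.0004 -1.    ]
cm [ 0.5095 -0.1787 -0.0311] rx 0.3120408161736208
```

Emit:
step_arm([
  [0.3, 0.1, 0.68, 6, 0, 0, -1],
  [0, 0.1, 0.68, 6, 0, 0, -1],
  [0, 0.1, 0.68, 6, 0, 0, -1],
  [0, 0.1, 0.68, 6, 0, 0, -1],
])

```text
time: 4.68
tcp_pos: [0.6316, -0.0576, 0.1971]
ee_rot: [164.9, 90.0, 25.3]
contact_force: [0.2, 1.5, -0.8]
finger_gap: 0.0006
```

```bash
python3 - <<'E'
from h import *
go([.642,-.0329,.196],-49)
for n in ["wrist","scene"]:
    cv2.imwrite(f"pics/{n}3.png",env.get_image(n)[:,:,::-1])
a=cv2.imread("pics/scene3.png")[155:345,220:440]
cv2.imwrite("pics/scz3.png",cv2.resize(a,None,fx=3,fy=3,interpolation=cv2.INTER_CUBIC))
E
```

```text
t 4.6833 p [ 0.6316 -0.0576  0.1971] th -49.54778798298707 F [ 0.2247  1.497  -0.8033] xaxis [ 0.0005  0.0003 -1.    ]
cm [ 0.1093 -1.2039 -2.3946] rx -0.5477879829870673
```

View pics/scz3.png

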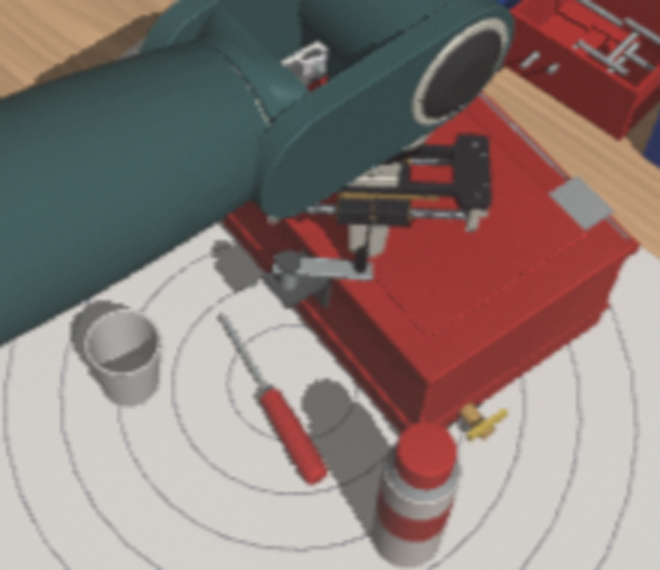

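Emit:
step_arm([
  [0, 0.08, 0.68, 6, 0, 0, -1],
  [0, 0.08, 0.68, 6, 0, 0, -1],
  [0, 0.08, 0.68, 6, 0, 0, -1],
  [0, 0.08, 0.68, 6, 0, 0, -1],
])

```text
time: 5.12
tcp_pos: [0.6105, -0.0743, 0.1971]
ee_rot: [152.4, 89.9, -10.9]
contact_force: [1.8, -0.7, -0.5]
finger_gap: 0.0009
```

Emit:
step_arm([
  [0, 0.08, 0.68, 6, 0, 0, -1],
  [0, 0.08, 0.68, 6, 0, 0, -1],
  [0, 0.08, 0.68, 6, 0, 0, -1],
  [0, 0.08, 0.68, 6, 0, 0, -1],
  [0, 0, 0, 0, 0, 0, -1],
])

```text
time: 5.53
tcp_pos: [0.5836, -0.081, 0.1972]
ee_rot: [165.9, 90.0, -21.4]
contact_force: [-0.0, -0.2, 0.1]
finger_gap: 0.0006
```

```bash
python3 - <<'E'
from h import *
go([.642,-.0329,.196],-97)
P=np.array([.5785,-.0175]);_,p,R=pose();d=p[:2]-P;print(np.hypot(*d),np.degrees(np.arctan2(d[1],d[0])))
for n in ["wrist","scene"]:
    cv2.imwrite(f"pics/{n}4.png",env.get_image(n)[:,:,::-1])
a=cv2.imread("pics/scene4.png")[155:345,220:440]
cv2.imwrite("pics/scz4.png",cv2.resize(a,None,fx=3,fy=3,interpolation=cv2.INTER_CUBIC))
E
```

```text
t 5.5333 p [ 0.5836 -0.081   0.1972] th -97.34867632900738 F [-0.0044 -0.2056  0.0598] xaxis [ 0.0007 -0.0003 -1.    ]
cm [ 0.1237 -5.5203 -5.1787] rx -0.34867632900737533
0.06372765296588617 -85.43056708340613
```

View pics/scz4.png

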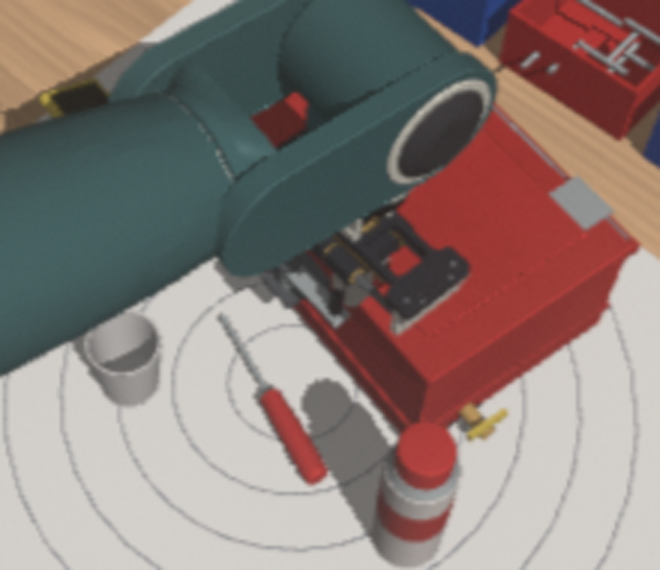

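Emit:
step_arm([
  [0, 0, -0.8, 0, 0, 0, -1],
  [-3, 0, 0, 0, 0, 0, -1],
  [-3.5, 0, 0, 0, 0, 0, -1],
  [-3.5, 0, 0, 0, 0, 0, -1],
  [-2.5, 0, 0, 3.5, 0, 0, -1],
])

```text
time: 6.05
tcp_pos: [0.5929, -0.0819, 0.3248]
ee_rot: [-178.2, 89.9, -8.7]
contact_force: [1.0, 0.2, -0.3]
finger_gap: 0.0005
```

```bash
python3 - <<'E'
from h import *
go([.541,.1885,.32],-101.1)
E
```

```text
t 6.05 p [ 0.5929 -0.0819  0.3248] th -100.46096552076308 F [ 0.995   0.161  -0.3081] xaxis [ 0.002  -0.0003 -1.    ]
cm [  0.4611 -25.65    10.0127] rx 0.639034479236912
```

Emit:
step_arm([
  [0, -3.2, 1.25, 0.6, 0, 0, -1],
  [0, -3.2, 1.25, 0, 0, 0, -1],
  [0, -3.2, 1.25, 0, 0, 0, -1],
  [0, -3.2, 1.25, 0, 0, 0, -1],
])

```text
time: 6.38
tcp_pos: [0.5681, 0.0548, 0.3217]
ee_rot: [-137.4, 90.0, 31.4]
contact_force: [0.0, -0.1, 0.8]
finger_gap: 0.0008
```

Emit:
step_arm([
  [0, -3.2, 1.25, 0, 0, 0, -1],
  [0, -3.2, 1.25, 0, 0, 0, -1],
  [0, -3.2, 1.25, 0, 0, 0, -1],
  [0, -3.2, 1.25, 0, 0, 0, -1],
  [0, 0, 0, 0, 0, 0, -1],
])

```text
time: 6.8
tcp_pos: [0.5435, 0.1935, 0.3214]
ee_rot: [-51.9, 89.9, 117.1]
contact_force: [-0.1, -0.4, -0.7]
finger_gap: 0.0006
```

```bash
python3 - <<'E'
from h import *
go([.541,.1885,.32],-101.1)
for n in ["wrist","scene","top"]:
    cv2.imwrite(f"pics/{n}5.png",env.get_image(n)[:,:,::-1])
a=cv2.imread("pics/scene5.png")[155:345,220:440]
cv2.imwrite("pics/scz5.png",cv2.resize(a,None,fx=3,fy=3,interpolation=cv2.INTER_CUBIC))
a=cv2.imread("pics/top5.png")[100:290,210:430]
cv2.imwrite("pics/tz5.png",cv2.resize(a,None,fx=3,fy=3,interpolation=cv2.INTER_CUBIC))
E
```

```text
t 6.8 p [0.5435 0.1935 0.3214] th -100.92391151191035 F [-0.0598 -0.3585 -0.7315] xaxis [-0.0006  0.0012 -1.    ]
cm [0.1445 0.5422 0.1516] rx 0.17608848808964694
```

View pics/scz5.png

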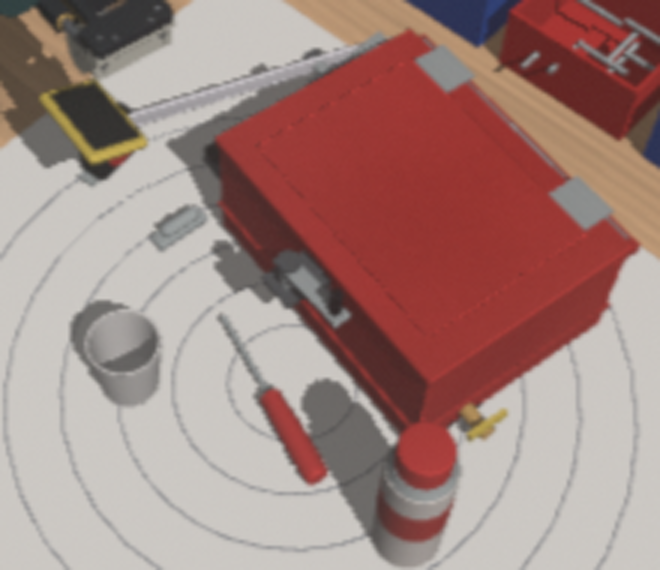

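View pics/tz5.png

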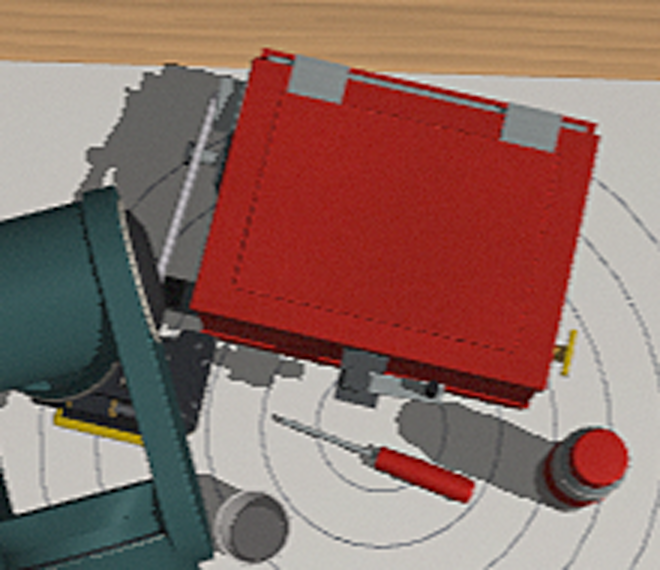

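View pics/wrist5.png

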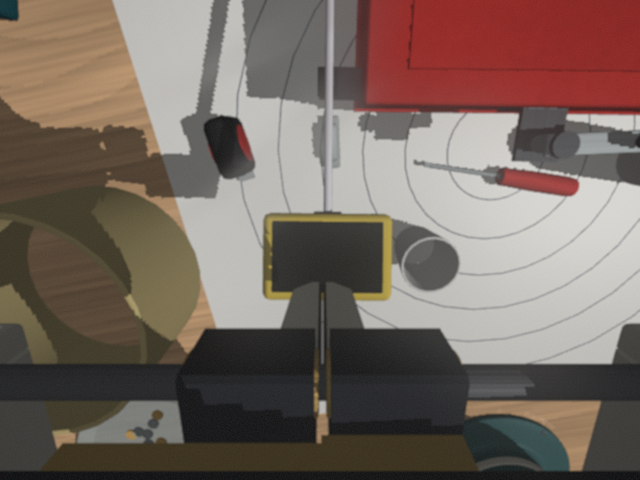

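```bash
python3 - <<'E'
from h import *
a=cv2.imread("pics/top5.png")[205:245,315:365]
cv2.imwrite("pics/tz6.png",cv2.resize(a,None,fx=12,fy=12,interpolation=cv2.INTER_CUBIC))
E
```

```text
(no output)
```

View pics/tz6.png

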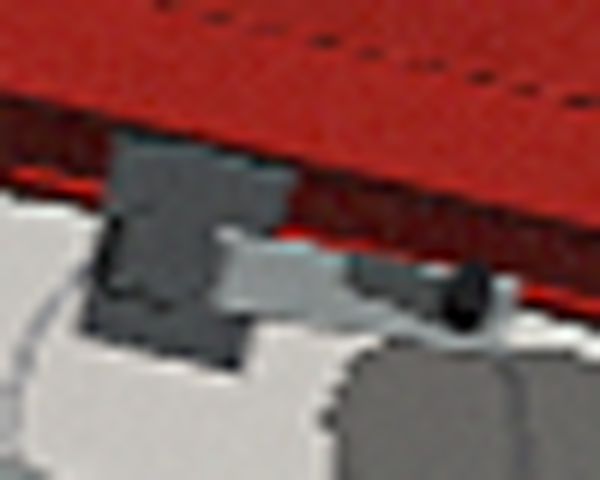

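```bash
python3 - <<'E'
from h import *
P=np.array([.5785,-.0175]); yaw=-.1942
a=atz("top",(353.7,228.4),.202)
# tongue edges z=.172
e=[atz("top",(315+x/12-.5,205+y/12-.5),.172) for x,y in((220,230),(515,282),(215,308),(500,345))]
d=a[:2]-P;print(a,np.arctan2(d[1],d[0])-yaw,np.hypot(*d))
for i,j in((0,1),(2,3)):
    v=e[j]-e[i];print(np.arctan2(v[1],v[0])-yaw)
E
```

```text
[ 0.5705 -0.0798  0.202 ] -1.504694703383878 0.06285321210864128
-1.5258314975226634
-1.4796373598952521
```

Emit:
step_arm([
  [1.5, 0.5, 0.15, 0, 0, 0, -1],
  [2, 0, 0, 0, 0, 0, -1],
  [1.5, 0, 0, 0, 0, 0, -1],
  [0.7, 0, 0, 0, 0, 0, -1],
  [0, 0, 0, 0, 0, 0, -1],
])

```text
time: 7.37
tcp_pos: [0.5414, 0.1833, 0.2629]
ee_rot: [28.7, 89.9, -162.7]
contact_force: [0.0, -0.2, -0.2]
finger_gap: 0.0005
```

```bash
python3 - <<'E'
from h import *
go([.541,.1885,.257],-101.1)
cv2.imwrite("pics/wrist6.png",env.get_image("wrist")[:,:,::-1])
E
```

```text
t 7.3667 p [0.5414 0.1833 0.2629] th -101.37465788864469 F [ 0.031  -0.2062 -0.2024] xaxis [-0.0024 -0.0008 -1.    ]
cm [ 0.5865 -0.501   0.1402] rx -0.27465788864469687
```

View pics/wrist6.png

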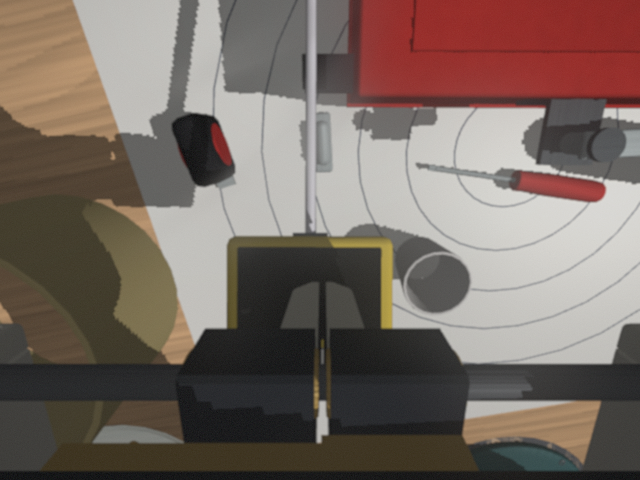

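Emit:
step_arm([
  [0.4, -0.5, 0.1, 0, 0, 0, -1],
  [0.4, 0, 0, 0, 0, 0, -1],
  [0.5, 0, 0.1, 0, 0, 0, -1],
  [0.5, 0, 0.15, 0, 0, 0, -1],
  [0, 0, 0, 0, 0, 0, -1],
])

```text
time: 7.83
tcp_pos: [0.539, 0.1901, 0.2472]
ee_rot: [-127.8, 89.9, 40.8]
contact_force: [-0.7, 1.4, 8.7]
finger_gap: 0.0005
```

Emit:
step_arm([
  [0.9, 0, 0.25, 0, 0, 0, -1],
  [0.9, 0, 0.25, 0, 0, 0, -1],
  [0.9, 0, 0.25, 0, 0, 0, -1],
  [0.9, 0, 0.2, 0, 0, 0, -1],
  [0, 0, 0, 0, 0, 0, -1],
])

```text
time: 8.25
tcp_pos: [0.5295, 0.1921, 0.2106]
ee_rot: [-119.3, 89.9, 49.4]
contact_force: [0.6, 2.2, 10.8]
finger_gap: 0.0006
```

```bash
python3 - <<'E'
from h import *
go([.541,.1885,.103],-101.1)
for n in ["wrist","scene"]:
    cv2.imwrite(f"pics/{n}7.png",env.get_image(n)[:,:,::-1])
a=cv2.imread("pics/scene7.png")[95:345,200:440]
cv2.imwrite("pics/scz7.png",cv2.resize(a,None,fx=2.4,fy=2.4,interpolation=cv2.INTER_CUBIC))
E
```

```text
t 8.25 p [0.5295 0.1921 0.2106] th -101.31550182130054 F [ 0.5985  2.1528 10.809 ] xaxis [ 0.0009  0.001  -1.    ]
cm [10.7558  0.1372 -1.1888] rx -0.21550182130054907
```

View pics/scz7.png

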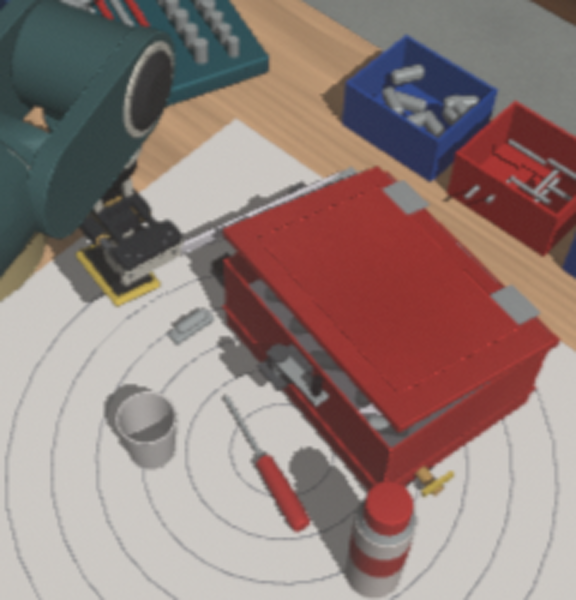

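View pics/wrist7.png

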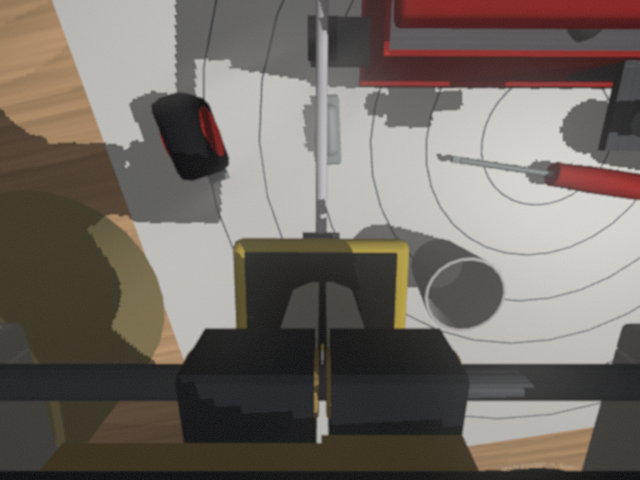

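Emit:
step_arm([
  [1, 0, 0.15, 0, 0, 0, -1],
  [1, 0, 0.12, 0, 0, 0, -1],
  [1, 0, 0.1, 0, 0, 0, -1],
  [1, 0, 0.05, 0, 0, 0, -1],
  [1, 0, 0, 0, 0, 0, -1],
])

```text
time: 8.77
tcp_pos: [0.5253, 0.1931, 0.1618]
ee_rot: [-95.4, 89.9, 73.3]
contact_force: [-11.7, 2.4, 14.6]
finger_gap: 0.0005
```

Emit:
step_arm([
  [1, 0, 0, 0, 0, 0, -1],
  [1, 0, -0.1, 0, 0, 0, -1],
  [1, 0, -0.1, 0, 0, 0, -1],
  [1, 0, -0.15, 0, 0, 0, -1],
  [0, 0, 0, 0, 0, 0, -1],
])

```text
time: 9.18
tcp_pos: [0.5284, 0.192, 0.1194]
ee_rot: [1.3, 89.9, 169.9]
contact_force: [-3.3, 2.8, 2.5]
finger_gap: 0.0006
```

```bash
python3 - <<'E'
from h import *
go([.541,.1885,.103],-101.1)
E
```

```text
t 9.1833 p [0.5284 0.192  0.1194] th -101.32051533234532 F [-3.2569  2.772   2.4601] xaxis [-0.0017  0.0003 -1.    ]
cm [ 1.6379  0.0965 -1.3059] rx -0.22051533234532883
```

```bash
python3 - <<'E'
from h import *
for n in ["wrist","scene"]:
    cv2.imwrite(f"pics/{n}8.png",env.get_image(n)[:,:,::-1])
a=cv2.imread("pics/scene8.png")[95:345,200:440]
cv2.imwrite("pics/scz8.png",cv2.resize(a,None,fx=2.4,fy=2.4,interpolation=cv2.INTER_CUBIC))
go([.541,.1885,.103],-101.1)
E
```

```text
t 9.2833 p [0.5288 0.1919 0.1208] th -101.33441830091076 F [-4.9364  1.0814  5.1761] xaxis [-0.0006  0.0002 -1.    ]
cm [ 1.7784  0.0919 -1.264 ] rx -0.234418300910761
```

View pics/scz8.png

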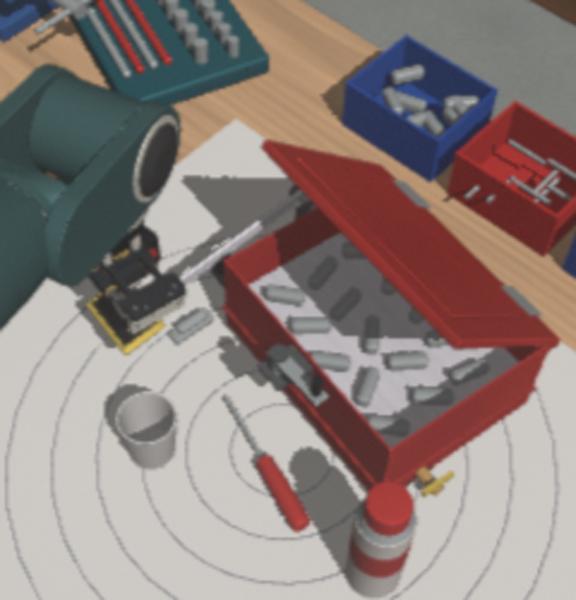

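View pics/wrist8.png

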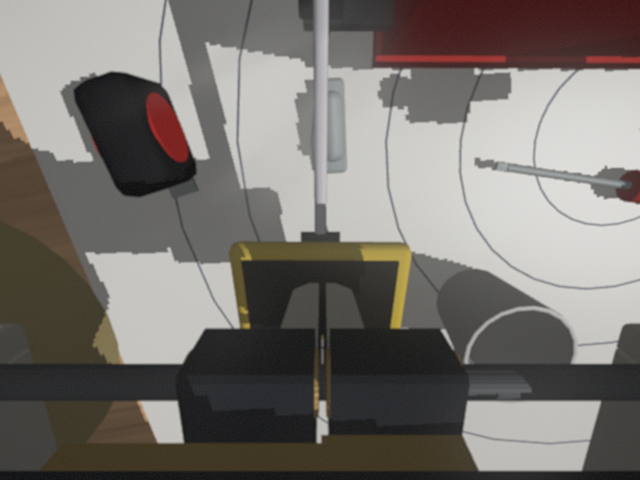

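Emit:
step_arm([
  [0.5, 0, -0.1, 0, 0, 0, -1],
  [0.5, 0, -0.1, 0, 0, 0, -1],
  [0.4, 0, 0, 0, 0, 0, -1],
  [0, 0, 0, 0, 0, 0, -1],
  [0, 0, 0, 0, 0, 0, -1],
])

```text
time: 9.7
tcp_pos: [0.5314, 0.1914, 0.1075]
ee_rot: [-150.9, 89.9, 17.8]
contact_force: [-3.3, 0.7, 5.7]
finger_gap: 0.0008
```

Emit:
step_arm([
  [0.3, 0, 0, 0, 0, 0, -1],
  [0, 0, 0, 0, 0, 0, -1],
  [0, 0, 0, 0, 0, 0, -1],
])

```text
time: 9.95
tcp_pos: [0.5317, 0.1913, 0.1049]
ee_rot: [-160.1, 89.9, 8.5]
contact_force: [-0.5, 0.5, 6.5]
finger_gap: 0.0005
```

Emit:
step_arm([
  [0.2, 0, 0, 0, 0, 0, -1],
  [0, 0, 0, 0, 0, 0, -1],
  [0, 0, 0, 0, 0, 0, -1],
])

```text
time: 10.2
tcp_pos: [0.5319, 0.1914, 0.1043]
ee_rot: [-157.9, 89.8, 10.7]
contact_force: [-6.3, -1.6, 20.1]
finger_gap: 0.0008
```

Emit:
step_arm([
  [0.05, 0, 0, 0, 0, 0, -1],
  [0, 0, 0, 0, 0, 0, -1],
  [0, 0, 0, 0, 0, 0, -1],
  [0, 0, 0, 0, 0, 0, -1],
  [0, 0, 0, 0, 0, 0, -1],
])

```text
time: 10.62
tcp_pos: [0.532, 0.1914, 0.1042]
ee_rot: [-158.5, 89.8, 10.1]
contact_force: [-8.1, -2.1, 22.8]
finger_gap: 0.0002
```

Emit:
step_arm([
  [0, 0, 0, 0, 0, 0, -1],
  [0, 0, 0, 0, 0, 0, -1],
  [0, 0, 0, 0, 0, 0, -1],
  [0, 0, 0, 0, 0, 0, -1],
  [0, 0, 0, 0, 0, 0, -1],
])

```text
time: 11.03
tcp_pos: [0.532, 0.1915, 0.1042]
ee_rot: [-157.4, 89.8, 11.3]
contact_force: [-8.8, -1.6, 23.9]
finger_gap: 0.0008
```

```bash
python3 - <<'E'
from h import *
for n in ["wrist","scene","top"]:
    cv2.imwrite(f"pics/{n}9.png",env.get_image(n)[:,:,::-1])
a=cv2.imread("pics/scene9.png")[95:345,200:440]
cv2.imwrite("pics/scz9.png",cv2.resize(a,None,fx=2.4,fy=2.4,interpolation=cv2.INTER_CUBIC))
go([.541,.1885,.103],-101.1)
E
```

```text
t 11.1833 p [0.532  0.1914 0.1042] th -101.34889117389953 F [-8.2042 -1.9669 23.2689] xaxis [ 0.0035  0.0007 -1.    ]
cm [ 0.1235  0.1111 -0.9385] rx -0.24889117389953697
```

View pics/scz9.png

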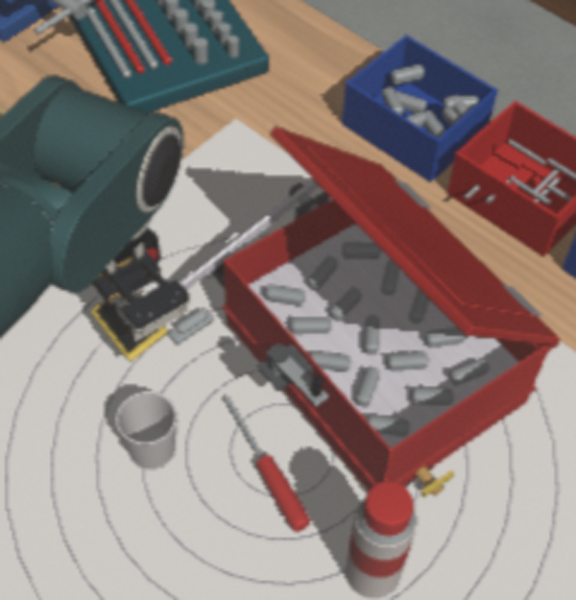

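View pics/wrist9.png

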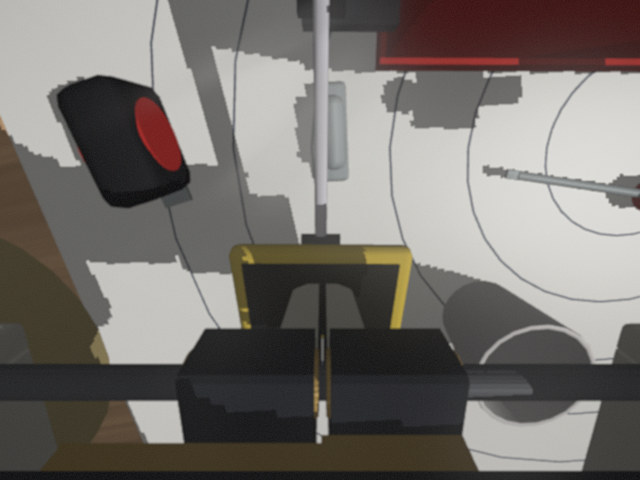

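View pics/top9.png

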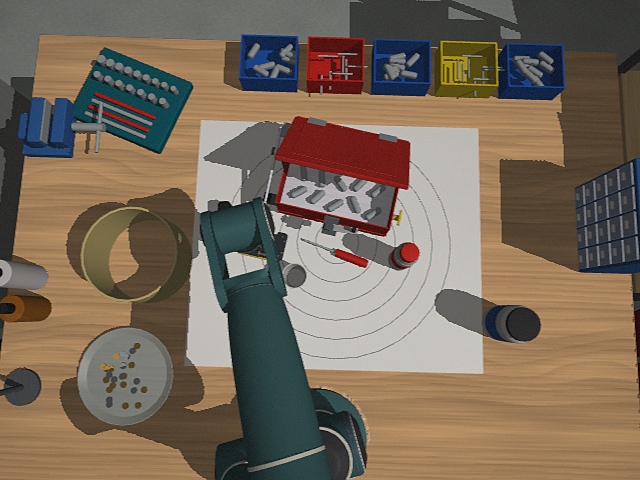

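```bash
python3 - <<'E'
from plant import env
print(env.close_job()); print(env.get_state()["contact_force"])
E
```

```text
the job is handed in; nothing more can be done
None
the job is handed in; nothing more can be done
```

The washer is open. I pushed the catch aside with the closed fingertips, then pressed the lever down, and handed the job in with the arm still holding it.

- **Catch:** in the top picture its angle measured about -1.50 rad, past the 1.28 rad it needs to clear the lid. The pin and the two tongue edges gave -1.48 to -1.53.
- **Lever and lid:** the lever is at its stop. The fingertips are at about 90 mm against the pad's 89 mm. The last small pushes moved it less than 1 mm while the upward force rose from 6.5 N to a steady 23 N. The pictures show the lid standing open.
- **Sideways force:** about 8 N remains at the pad from friction. It held steady for the last 0.6 s before hand-in.
- **Other things:** the cup, can, screwdriver, tape measure, lug, tub and drum shell look unmoved in the last pictures. I judged that by eye and did not measure it.
- **Time:** it took about 11 s of the 48 s allowed, and no check failed. I got no reading after hand-in.

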